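# Set up the pasta machine for cutting

## Task

Set up the pasta machine for cutting: slide the cutter head down onto the two rails at the front of the machine and press it until the catch snaps over and it sits fully home. Then push the crank's spindle all the way into the square socket in the cutter's right-hand end, let go, and press the crank's handle down most of a quarter turn, from level to steeply downward, so that the roller turns with it. Leave the crank in the socket and the timer, the salt shaker and the tomato where they are.

Things in the scene. Friction and masses are not known exactly. Their poses are not given: they have to be found in the camera images.
- pasta_machine: Hand-operated steel pasta machine, 118 x 180 x 154 mm, fixed on the worktop. Origin: centre of its underside; +x to its back, +y to its left, z up: its front is the -x side (front face x = -50 mm, 112 mm high; from x = -12 mm back it is 154 mm high). On the front are two upright rails and below them two ledges, tops at z = 68 mm, on which the cutter comes to rest.
- rail_top (a point): Top of the machine's left T rail (machine's axes): machine x = -64, y = +50, z = 112 mm; the right rail is at y = -50 mm. Each rail: head 18 mm wide (y), 8 mm thick (x), tapering over the top 14 mm, on an 8 mm neck towards the machine. Midway between the rails, at z = 97 mm, the brass nose of a spring catch: it takes 5 to 15 N to press the cutter past it.
- seat (a point): Where the cutter's origin lies when the cutter is fully home: machine x = -79.5 mm, y = 0, z = 68 mm (machine's axes). Fully home the cutter's axes are parallel to the machine's.
- cutter: Loose cutter head, 0.3 to 0.6 kg, upright on the worktop: steel housing 164 mm long (y), 60 mm deep (x = -34 to +26), 50 mm high, ringed rollers at its open front (-x), black grip on top. Origin: underside, mid-length. At its rear (+x) two upright channels (y = +-50 mm, open below) go over the rails with 1.5 mm play: bring its underside above z = 114 mm over the rails, then lower.
- cutter_grip (a point): In the cutter's black grip (cutter's axes): cutter x = -10, y = 0, z = 68 mm. The grip is 22 mm thick (x), 70 mm long (y) and reaches from z = 50 to 80 mm; the fingers close along x.
- socket (a point): Mouth of the square drive socket, in a round boss that sticks out 10 mm from the cutter's right (-y) end: cutter x = -6, y = -92, z = 25 mm (cutter's axes). The socket is 14.5 mm square, runs 44 mm deep along +y, and its funnel mouth is about 20 mm wide; it is the hub of the cutting roller and can turn.
- drive (a joint): Turn of the cutter's hub and roller, rad: 0 when the square socket's sides are upright and level; grows when the crank's handle, at the cutter's front, is pressed down. Friction 0.15 N m; it stays where it is left.
- crank: Loose crank, 0.16 kg, a flat Z lying on the worktop, 144 (x) x 79 (y) x 24 mm. Origin: underside, midway between spindle and handle. Square 12 mm spindle with tapered end along +x at y = -27.5 mm, from a collar with its shoulder at x = 28 to x = 72 mm; a cross arm; black handle 24 mm square, x = -72 to +6 mm, y = +27.5 mm. Spindle and handle lie 12 mm above the underside, 55 mm apart.
- crank_tip (a point): End of the spindle, on its axis (crank's axes): crank x = 72, y = -27.5, z = 12 mm. Fully home it is 44 mm inside the socket's mouth, the shoulder touching the boss, the crank's x along the cutter's +y; with its z still up the handle is then on the cutter's front (-x) side. The spindle has 0.2 rad of play in the socket.
- crank_grip (a point): Centre of the crank's handle (crank's axes): crank x = -33, y = 27.5, z = 12 mm. The handle lies along the crank's x; the fingers close along its y.
- timer_1: Round kitchen timer, 71 mm wide, 61 mm high, a bystander at the front right. Origin: centre of its underside.
- salt: Salt shaker, 44 mm wide, 90 mm high, a bystander at the front left. Origin: centre of its underside.
- tomato: Tomato, 62 mm, on the chopping board behind. Origin: its underside.

How it is judged:
By the outcome, as a careful person would: the job done as asked, in the order asked, and still so for the second after the job is handed in, with the robot touching nothing.
It also fails if it takes over 67 s, if anything falls off the work surface, if the arm or the gripper's body presses on something with over 40 N, if the wrist force passes 120 N, or if a joint passes its speed limit or range.

## Robot

A 7-joint arm with a two-finger parallel gripper is mounted at the origin on a cart in front of the work surface, level with it; the furniture and walls round the work are solid. World frame = base frame: x ahead of the robot, y to its left, z up, the work surface at z = 0. Lengths are in m, angles in rad, forces in N, time in s.
With the tool pointing down it reaches from about 0.425 to 0.925 m from the base axis. Payload 6.8 kg.
Tool frame: the origin (TCP) lies midway between the tips of the shut fingers; the grasp point (between the pads) lies r.grip_point_offset behind it (r.grip_point_offset is the distance from the TCP to the grasp point, in m); z points along the fingers, y is the direction in which the jaws open and shut (so a half turn about z gives the same grasp; the last joint's range is limited). The gripper opens to 85 mm and grips with 20 to 120 N. Pads are 22 mm wide; open, the fingers measure 114 mm over their backs; the gripper's body (76 mm by 85 mm) begins 54 mm behind the grasp point. The pads swing forward as they close: fully open they stand 13 mm farther back than shut.
Start: joints at [-1.407, 0.477, 0.022, 1.555, -0.011, 1.109, -0.083], TCP at [0.181, 0.65, 0.231] pointing down, gripper open.
Joint ranges: [-2.96, 2.96], [-0.34, 2.1], [-1.41, 1.46], [0.24, 2.44], [-1.37, 4.51], [0.17, 1.92], [-2.96, 2.96]. Speed limits (rad/s): [2.39, 2.39, 3.14, 3.14, 3.14, 3.14, 3.14].

## Interface

Orientations are given as a rotation vector (axis times angle).
In Python, from bench import r gives the robot as it stands. The module is installed in compiled form; this text tells all that it offers.
- The arm moves only by the tool play_rows, never from a script. Its argument "deltas" is a list of rows, each a list of 3 entries, a list of its own where there are three numbers: the finger opening in mm, from 0 to 85.4, then the shift along the tool's x, y, z in mm, then the turn, a rotation vector about the tool's x, y, z in rad. A call has 1 to 8 rows; each row is the pose to reach, as a shift and turn from the pose measured when the call began, along the tool's axes at that moment; what a row does not reach only later rows make up. A row lasts 1/8 s, in which the tool goes at most 62.5 mm and 10.7 degrees, less where a joint would pass 70% of its speed; a pose out of reach is approached as far as the arm can. A call with a gripper value outside its range is refused whole. The fingers move at their own pace and stop on an object; "squeeze" is the grip in N (left out, the last holds). Time passes only in rows, so rows that repeat a pose let the fingers close. It gives the time, the measured TCP pose, the force and the opening at its end, in the units of the state.
- r.get_obs(): the state, without advancing time (a new reading comes with each control period).
- r.grab_frame(name): name is "scene" or "top" or "wrist"; returns (picture, depth): 400x640x3 uint8, red, green, blue; 400x640 float32, m along the optical axis (not along the pixel's ray), 0 where there is no reading.
- r.camera_model(name): a dict with "mtx" (3x3 intrinsics, pixels), "rvec" (rotation vector, rad) and "tvec" (3), from world to camera coordinates, as OpenCV has them; the wrist camera has in their place "T_tool_cam" (4x4, takes a point from camera to tool coordinates, whose origin is the TCP and whose axes are the flange's). Camera axes: x right, y down, z forward; pixel columns grow to the right and rows downward; lengths in m; the calibration is good to about 2 mm. A picture is of the moment at which its call begins: read the wrist's pose just before it. camera_model takes no time and is no camera call.
- r.hand_in(): hands the job in, once; it reports no verdict.
The state is a dict: "clock": time; "joints": joint angles; "qvel": joint speeds; "tau": joint torques, N m; "tcp_pos": TCP position; "orientation": TCP orientation; "contact_force": force on the tool from outside, world axes, zero at the start; "moment": the same for the moment, N m; "grip_width": finger opening in m.
Only numpy, scipy, OpenCV 4.12 (cv2) and the standard library are available. Lean on these libraries where they do the work, as an engineer would, in place of code of your own. Each camera call takes 0.05 s, during which the arm holds its last target. There are 200 camera calls.

## Working session

There is one attempt and no reset: what is moved stays moved. The work goes in short steps, Python scripts to look and compute and a tool call to move; the robot and the scene stay as the last step left them, time stands still between calls to the robot, and variables do not carry over. Pictures are saved under pics/ and viewed, about 8 in all and at most 12, crops included, and the job is handed in when it is done.

Besides the shell and the picture viewer there is one more tool, called by a JSON object that holds its "method" and its "body". play_rows: Moves the arm, as the interface text tells. Its arguments: {"type":"object","properties":{"deltas":{"type":"array"},"squeeze":{"type":"number"}},"required":["deltas"]}

```bash
mkdir -p pics; cat > h.py <<'E'
import numpy as np, cv2
from scipy.spatial.transform import Rotation as R
from bench import r
def grab(n):
    o=r.get_obs(); im,d=r.grab_frame(n); m=r.camera_model(n)
    K=np.array(m["mtx"],float)
    if n=="wrist":
        T=np.eye(4);T[:3,:3]=R.from_rotvec(o["orientation"]).as_matrix();T[:3,3]=o["tcp_pos"]
        Twc=T@np.array(m["T_tool_cam"])
    else:
        A=np.eye(4);A[:3,:3]=R.from_rotvec(np.ravel(m["rvec"])).as_matrix();A[:3,3]=np.ravel(m["tvec"]);Twc=np.linalg.inv(A)
    return im,d,K,Twc
def cloud(d,K,T):
    v,u=np.indices(d.shape); p=np.stack([(u-K[0,2])/K[0,0]*d,(v-K[1,2])/K[1,1]*d,d],-1)
    w=p@T[:3,:3].T+T[:3,3]; w[d<=0]=np.nan; return w
def ray(uv,K,T,z):
    c=np.array([(uv[0]-K[0,2])/K[0,0],(uv[1]-K[1,2])/K[1,1],1]);w=T[:3,:3]@c
    return T[:3,3]+w*(z-T[2,3])/w[2]
def save(n,im,p): cv2.imwrite("pics/"+p+".png",cv2.cvtColor(im,cv2.COLOR_RGB2BGR))
def tool(p):  # world point in tool coords mm
    o=r.get_obs(); return R.from_rotvec(o["orientation"]).inv().apply(np.array(p)-o["tcp_pos"])*1000
E
python3 - <<'E'
from h import *
o=r.get_obs();print(o,r.grip_point_offset)
print(R.from_rotvec(o["orientation"]).as_matrix().round(3), r.camera_model("wrist"))
for n in("top","scene"):
    im,d,K,T=grab(n);save(n,im,n+"0");np.savez(n+"0",im=im,d=d,K=K,T=T);print(n,T.round(3),K)
E
```

```text
{'clock': 0.0, 'joints': array([-1.4071518 ,  0.47777291,  0.02235535,  1.55643482, -0.01148484,
        1.10928431, -0.08312571]), 'qvel': array([-0.00038104,  0.00098836,  0.00127949,  0.0006322 , -0.00018401,
       -0.00121894,  0.00120818]), 'tau': array([-1.15136675e-05, -5.96422112e+01,  1.60758309e+00, -2.81201541e+01,
        1.23773224e-02,  9.23573185e-03,  1.35836976e-05]), 'tcp_pos': array([0.18105027, 0.64966745, 0.23035127]), 'orientation': array([-4.25548085e-01, -3.11254641e+00,  2.77822612e-03]), 'contact_force': array([-0.94544863,  0.02922903,  0.15066881]), 'moment': array([-0.00832696, -0.00148064, -0.02814316]), 'grip_width': 0.08530402932622012} 0.0187
[[-0.963  0.268 -0.   ]
 [ 0.268  0.963 -0.002]
 [-0.    -0.002 -1.   ]] {'mtx': array([[289.25657555,   0.        , 318.38105043],
       [  0.        , 289.25657555, 201.52695028],
       [  0.        ,   0.        ,   1.        ]]), 'T_tool_cam': array([[-4.62604975e-04, -9.61917532e-01, -2.73339437e-01,
         6.94784884e-02],
       [ 9.99999851e-01, -5.24501713e-04,  1.53371530e-04,
        -2.60872614e-04],
       [-2.90897767e-04, -2.73339326e-01,  9.61917631e-01,
        -1.43093084e-01],
       [ 0.00000000e+00,  0.00000000e+00,  0.00000000e+00,
         1.00000000e+00]])}
top [[ 0.009 -0.997  0.073  0.499]
 [-1.    -0.009 -0.003 -0.09 ]
 [ 0.003 -0.073 -0.997  1.343]
 [ 0.     0.     0.     1.   ]] [[418.13587601   0.         327.03128906]
 [  0.         418.13587601 200.12670496]
 [  0.           0.           1.        ]]
scene [[ 0.749 -0.352  0.562  0.01 ]
 [-0.663 -0.399  0.634 -0.745]
 [ 0.001 -0.847 -0.532  0.614]
 [ 0.     0.     0.     1.   ]] [[364.26591691   0.         320.81273773]
 [  0.         364.26591691 204.50755395]
 [  0.           0.           1.        ]]
```

View pics/top0.png

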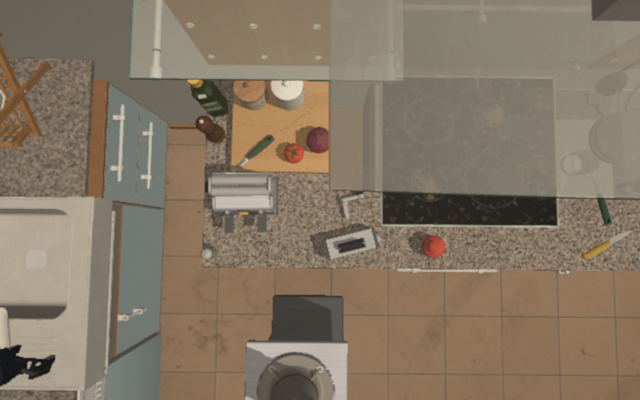

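View pics/scene0.png

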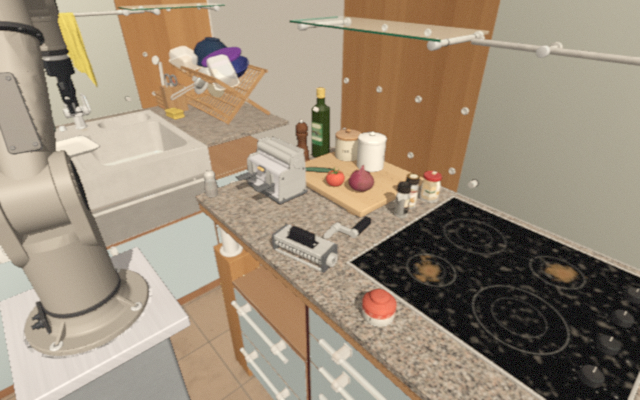

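```bash
python3 - <<'E'
from h import *
L={n:np.load(n+"0.npz") for n in("top","scene")}
W={n:cloud(L[n]["d"],L[n]["K"],L[n]["T"]) for n in L}
for (u,v) in [(240,182),(240,200),(351,243),(345,205),(345,195),(433,246),(207,254),(293,153),(360,100),(360,170),(250,40),(420,150),(300,250)]:
    print((u,v),W["top"][v,u].round(3))
def rect(p,name):
    a=cv2.minAreaRect((p[:,:2]*1000).astype(np.float32));print(name,len(p),a,"zmax",np.nanpercentile(p[:,2],98), "med",np.median(p,0).round(4))
for n in L:
    w=W[n]; im=L[n]["im"].astype(int)
    x,y,z=w[...,0],w[...,1],w[...,2]
    def box(x0,x1,y0,y1,z0,z1): return (x>x0)&(x<x1)&(y>y0)&(y<y1)&(z>z0)&(z<z1)
    rect(w[box(.4,.62,0,.25,.142,.165)],n+" mach top")
    rect(w[box(.35,.62,0,.25,.02,.165)],n+" mach all")
    rect(w[box(.3,.47,-.3,-.03,.035,.06)],n+" cutter body")
    rect(w[box(.3,.47,-.3,-.03,.066,.09)],n+" cutter grip")
    rect(w[box(.43,.62,-.3,-.08,.010,.04)],n+" crank")
    dark=im.sum(-1)<150
    rect(w[box(.43,.66,-.3,-.08,.005,.04)&dark],n+" crank dark")
im=L["top"]["im"][150:280,190:400];t=cv2.resize(im,None,fx=3.8,fy=3.8,interpolation=cv2.INTER_CUBIC)[:, :800]; save("t",t,"topcrop")
im=L["scene"]["im"][120:280,190:400];t=cv2.resize(im,None,fx=3.7,fy=3.7,interpolation=cv2.INTER_CUBIC); save("t",t,"scenecrop")
E
```

```text
(240, 182) [0.638 0.158 0.143]
(240, 200) [0.588 0.164 0.11 ]
(351, 243) [ 0.464 -0.167  0.078]
(345, 205) [ 0.582 -0.151  0.012]
(345, 195) [ 0.615 -0.151  0.004]
(433, 246) [ 0.456 -0.419  0.057]
(207, 254) [0.428 0.262 0.09 ]
(293, 153) [0.737 0.012 0.072]
(360, 100) [ 0.682 -0.136  0.772]
(360, 170) [ 0.583 -0.136  0.775]
(250, 40) [0.898 0.073 0.49 ]
(420, 150) [ 0.606 -0.212  0.804]
(300, 250) [ 0.438 -0.009  0.002]
top mach top 386 ((609.9685668945312, 155.91342163085938), (20.531105041503906, 178.24378967285156), 0.3893740177154541) zmax 0.15452781542868557 med [0.611  0.1653 0.1463]
top mach all 1966 ((519.1910400390625, 156.64036560058594), (186.2937469482422, 201.45716857910156), 89.9899673461914) zmax 0.15019609218318006 med [0.5794 0.1535 0.1052]
top cutter body 522 ((441.62945556640625, -170.9711456298828), (55.023170471191406, 177.06265258789062), 0.668865978717804) zmax 0.056445779349243594 med [ 0.4489 -0.1345  0.0503]
top cutter grip 167 ((455.115234375, -169.83340454101562), (21.994070053100586, 68.80912017822266), 14.592856407165527) zmax 0.08428309398881695 med [
[... 725 characters left out ...]
tter body 671 ((444.0091247558594, -171.79550170898438), (55.72964859008789, 178.65292358398438), 1.707600474357605) zmax 0.05802271707942082 med [ 0.4443 -0.1734  0.0505]
scene cutter grip 239 ((455.9370422363281, -170.15460205078125), (23.366395950317383, 68.24310302734375), 14.310064315795898) zmax 0.08198064983970262 med [ 0.4526 -0.173   0.0788]
scene crank 554 ((522.9674682617188, -211.7640380859375), (152.32730102539062, 192.5230255126953), 87.24718475341797) zmax 0.03928450276971862 med [ 0.4831 -0.1964  0.023 ]
scene crank dark 351 ((594.515625, -242.11080932617188), (130.14720153808594, 115.82289123535156), 0.14862504601478577) zmax 0.02537776152693494 med [ 0.605  -0.2847  0.0073]
```

View pics/scenecrop.png

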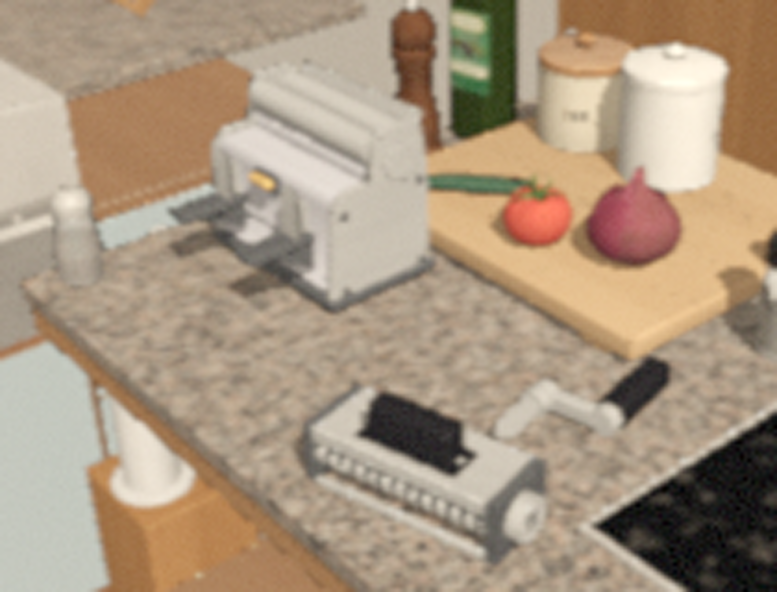

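View pics/topcrop.png

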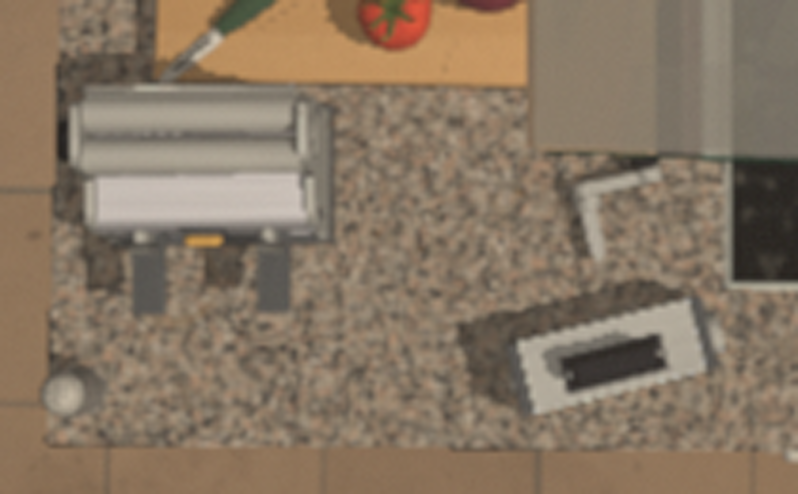

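{"method": "play_rows", "body": {"deltas": [[85,[-335,-270,-50],[0,0,1.05]],[85,[-335,-270,-50],[0,0,1.05]],[85,[-335,-270,-50],[0,0,1.05]],[85,[-335,-270,-50],[0,0,1.05]],[85,[-335,-270,-50],[0,0,1.05]],[85,[-335,-270,-50],[0,0,1.05]],[85,[-335,-270,-50],[0,0,1.05]]], "squeeze": 60}}

```text
clock: 0.98
tcp_pos: [0.4321, 0.2977, 0.2811]
orientation: [1.93, 2.478, -0.002]
contact_force: [1.4, 0.8, -0.5]
grip_width: 0.085
```

{"method": "play_rows", "body": {"deltas": [[85,[-459,-94,40],[0,0,0]],[85,[-459,-94,40],[0,0,0]],[85,[-459,-94,40],[0,0,0]],[85,[-459,-94,40],[0,0,0]],[85,[-459,-94,40],[0,0,0]],[85,[-459,-94,40],[0,0,0]],[85,[-459,-94,40],[0,0,0]],[85,[-459,-94,40],[0,0,0]]]}}

```text
clock: 1.98
tcp_pos: [0.4525, -0.1737, 0.2417]
orientation: [1.934, 2.474, -0.003]
contact_force: [0.3, 1.0, -0.3]
grip_width: 0.0852
```

```bash
python3 - <<'E'
from h import *
o=r.get_obs();print(o["joints"].round(3),o["tcp_pos"])
im,d,K,T=grab("wrist");save("w",im,"w1");np.savez("w1",im=im,d=d,K=K,T=T)
w=cloud(d,K,T);x,y,z=w[...,0],w[...,1],w[...,2]
m=(x>.35)&(x<.52)&(y>-.28)&(y<-.06)
def rect(p,name): print(name,len(p),cv2.minAreaRect((p[:,:2]*1000).astype(np.float32)),np.median(p,0).round(4))
rect(w[m&(z>.07)&(z<.09)],"grip"); rect(w[m&(z>.044)&(z<.056)],"body")
g=(R.from_rotvec(o["orientation"]).as_matrix())
print("y ang",np.degrees(np.arctan2(g[1,1],g[0,1])))
print("tool of grip",tool([.4555,-.170,.054]))
E
```

```text
[-0.45   0.174  0.783  2.024 -0.143  0.998  0.647] [ 0.45249049 -0.17367185  0.24168906]
grip 1250 ((455.9168395996094, -167.30941772460938), (21.27897071838379, 68.68408203125), 14.704047203063965) [ 0.4557 -0.1657  0.0801]
body 5796 ((463.1336364746094, -169.74942016601562), (60.108768463134766, 170.63803100585938), 14.60751724243164) [ 0.4631 -0.1511  0.0506]
y ang 13.96789686243236
tool of grip [  7.07097592   5.08456333 187.72563089]
```

View pics/w1.png

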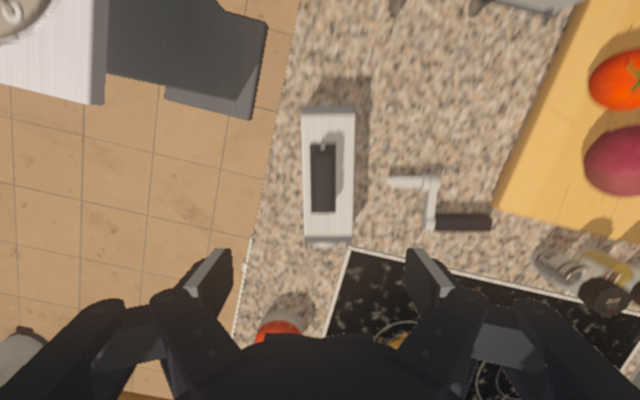

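{"method": "play_rows", "body": {"deltas": [[85,[9,5.5,60],[0,0,-0.011]],[85,[9,5.5,120],[0,0,-0.011]],[85,[9,5.5,165],[0,0,-0.011]],[85,[9,5.5,187],[0,0,-0.011]],[85,[9,5.5,187],[0,0,-0.011]],[10,[9,5.5,187],[0,0,-0.011]],[10,[9,5.5,187],[0,0,-0.011]],[10,[9,5.5,187],[0,0,-0.011]]], "squeeze": 90}}

```text
clock: 3.02
tcp_pos: [0.4561, -0.1679, 0.0556]
orientation: [1.922, 2.48, -0.004]
contact_force: [0.1, 0.3, 0.9]
grip_width: 0.0317
```

```bash
python3 - <<'E'
from h import *
# crank from w1
q=np.load("w1.npz");w=cloud(q["d"],q["K"],q["T"]);im=q["im"].astype(int);x,y,z=w[...,0],w[...,1],w[...,2]
reg=np.zeros(z.shape,bool);reg[165:240,380:500]=1
dark=reg&(im.max(-1)<60)&(z>.012)
def rect(p,name): print(name,len(p),cv2.minAreaRect((p[:,:2]*1000).astype(np.float32)),np.median(p,0).round(4))
rect(w[dark],"handle"); 
cr=reg&~dark&(z>.008)&(z<.04); sp=cr.copy();sp[:,430:]=0
rect(w[cr],"metal");rect(w[sp],"spindle")
# machine from top/scene
for n in("top","scene"):
    q=np.load(n+"0.npz");w=cloud(q["d"],q["K"],q["T"]);x,y,z=w[...,0],w[...,1],w[...,2];im=q["im"].astype(int)
    m=(x>.4)&(x<.75)&(y>.04)&(y<.27)
    rect(w[m&(z>.1)&(z<.122)],n+" z112");rect(w[m&(z>.13)&(z<.165)],n+" z154")
    a=m&(z>.055)&(z<.075)&(x<.54); rect(w[a],n+" ledges")
    ye=m&(im[...,0]-im[...,2]>90)&(z>.07)&(z<.12);rect(w[ye],n+" catch") if ye.any() else 0
E
```

```text
handle 0 ((0.0, 0.0), (0.0, 0.0), 0.0) [nan nan nan]
metal 2384 ((618.358154296875, -168.3577880859375), (147.2721405029297, 78.03970336914062), 12.282896995544434) [ 0.6189 -0.177   0.0217]
spindle 724 ((576.4125366210938, -179.88967895507812), (54.62381362915039, 78.2353744506836), 18.225290298461914) [ 0.5831 -0.1549  0.0184]
top z112 955 ((587.0567016601562, 155.77488708496094), (111.51322937011719, 201.4994354248047), 10.937627792358398) [0.58   0.153  0.1059]
top z154 1421 ((631.4945068359375, 163.1617889404297), (65.50456237792969, 198.33175659179688), 1.598212718963623) [0.6326 0.1576 0.1452]
top ledges 307 ((498.12420654296875, 191.384765625), (94.8562240600586, 214.1757049560547), 26.093515396118164) [0.5146 0.1924 0.0679]
top catch 21 ((550.1148071289062, 155.8054962158203), (6.013679504394531, 24.461435317993164), 0.15331773459911346) [0.5501 0.1556 0.1016]
scene z112 721 ((581.8234252929688, 146.30535888671875), (104.42829895019531, 198.89356994628906), 18.671127319335938) [0.5897 0.1405 0.107 ]
scene z154 765 ((631.6973876953125, 156.17872619628906), (66.92237091064453, 184.4145050048828), 1.573526382446289) [0.6317 0.1474 0.1457]
scene ledges 251 ((497.76385498046875, 192.15536499023438), (91.95960235595703, 214.17337036132812), 26.42719841003418) [0.5078 0.1952 0.0676]
scene catch 15 ((551.3762817382812, 151.7601318359375), (6.218738555908203, 20.678314208984375), 9.305302619934082) [0.5499 0.1503 0.1015]
  return _methods._mean(a, axis=axis, dtype=dtype,
  ret = um.true_divide(
```

{"method": "play_rows", "body": {"deltas": [[10,[0,0,0],[0,0,0]],[10,[0,0,0],[0,0,0]],[10,[0,0,-40],[0,0,0]],[10,[0,0,-90],[0,0,0]],[10,[0,0,-150],[0,0,0]],[10,[60,15,-150],[0,0,0.1]],[10,[120,32,-150],[0,0,0.2]],[10,[180,48,-150],[0,0,0.25]]]}}

```text
clock: 4.03
tcp_pos: [0.4565, 0.0207, 0.2045]
orientation: [2.22, 2.218, -0.003]
contact_force: [1.5, 0.3, -3.8]
grip_width: 0.02
```

{"method": "play_rows", "body": {"deltas": [[10,[55,0,0],[0,0,0]],[10,[110,0,0],[0,0,0]],[10,[135,0,0],[0,0,0]],[10,[135,0,0],[0,0,0]]]}}

```text
clock: 4.53
tcp_pos: [0.4556, 0.1578, 0.2031]
orientation: [2.215, 2.223, -0.006]
contact_force: [0.0, -0.0, -3.8]
grip_width: 0.0205
```

```bash
python3 - <<'E'
from h import *
o=r.get_obs();print(o["tcp_pos"],o["orientation"],o["contact_force"])
im,d,K,T=grab("wrist");save("w",im,"w2");np.savez("w2",im=im,d=d,K=K,T=T)
w=cloud(d,K,T);x,y,z=w[...,0],w[...,1],w[...,2]
def rect(m,name): p=w[m];print(name,len(p),cv2.minAreaRect((p[:,:2]*1000).astype(np.float32)),np.median(p,0).round(4)) if len(p) else 0
m=(x>.5)&(x<.75)&(y>.0)&(y<.3)
rect(m&(z>.107)&(z<.117),"z112");rect(m&(z>.107)&(z<.117)&(x<.556),"rails");rect(m&(z>.06)&(z<.073),"ledges")
i=im.astype(int);rect(m&(i[...,0]-i[...,2]>80)&(z>.08)&(z<.12),"catch")
c=(x<.52)&(y>.0)&(y<.3)&(z>.16)
rect(c&(z>.19)&(z<.21),"held body")
hz=w[c&(z<.3)&(y>.19)];print(np.percentile(hz[:,2],[5,50,95]) if len(hz) else 0)
E
```

```text
[0.45559728 0.15779108 0.2031184 ] [ 2.21516543  2.22289749 -0.00576107] [ 0.03257931 -0.0089594  -3.84764529]
z112 4708 ((574.1787719726562, 167.90541076660156), (196.6826934814453, 70.02050018310547), 87.94696044921875) [0.5925 0.1779 0.1082]
rails 218 ((544.6646118164062, 157.05160522460938), (5.169704914093018, 112.20211791992188), 1.4962660074234009) [0.5442 0.2023 0.1112]
ledges 1816 ((601.0367431640625, 92.66339111328125), (119.5976791381836, 298.73004150390625), 38.18017578125) [0.5392 0.1865 0.0684]
catch 326 ((640.2246704101562, 87.36080169677734), (23.718151092529297, 247.1302947998047), 52.371795654296875) [0.5497 0.1569 0.1021]
held body 15739 ((461.1463623046875, 168.30728149414062), (60.40315628051758, 141.857421875), 0.2124965339899063) [0.4645 0.2076 0.1977]
[0.19640495 0.19774896 0.20847513]
```

View pics/w2.png

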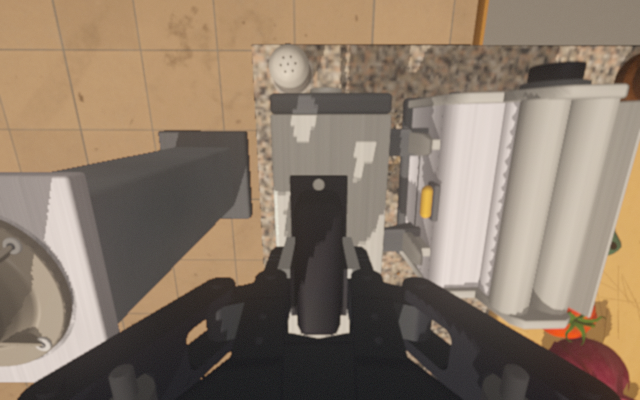

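```bash
python3 - <<'E'
from h import *
q=np.load("w2.npz");w=cloud(q["d"],q["K"],q["T"]);x,y,z=w[...,0],w[...,1],w[...,2];im=q["im"].astype(int)
m=(x>.53)&(x<.556)&(z>.108)&(z<.116)
for n,a in(("L",m&(y>.18)&(y<.23)),("R",m&(y>.08)&(y<.135))):
    p=w[a];print(n,len(p),p.mean(0).round(4),p.min(0).round(4),p.max(0).round(4))
c=(x>.53)&(x<.57)&(im[...,0]-im[...,2]>80)&(z>.08)&(z<.12)&(y>.1)&(y<.2);print("catch",w[c].min(0),w[c].max(0))
# step edge of front top (z112) along y: min x for z in .108-.116
for y0 in np.arange(.09,.24,.015):
    s=(abs(y-y0)<.005)&(z>.107)&(z<.116)&(x>.556)&(x<.62);s2=(abs(y-y0)<.005)&(z>.14)&(x>.57)&(x<.7)
    h=(abs(y-y0)<.005)&(z>.19)&(z<.205)&(x>.40)&(x<.52)
    print(round(y0,3),x[s].min().round(4) if s.any() else 0,x[s2].min().round(4) if s2.any() else 0, x[h].max().round(4) if h.any() else 0)
E
```

```text
L 105 [0.5431 0.2071 0.1114] [0.5408 0.2003 0.1081] [0.5456 0.2131 0.1137]
R 81 [0.5458 0.1077 0.1113] [0.5441 0.1009 0.1081] [0.5484 0.1131 0.1143]
catch [0.54582724 0.13545696 0.08029825] [0.55989353 0.17074623 0.10550909]
0.09 0.5712 0.6019 0
0.105 0.5696 0.6012 0.4737
0.12 0.5684 0.6013 0.4693
0.135 0.5692 0.6011 0
0.15 0.5682 0.6009 0.4913
0.165 0.5672 0.6003 0.4914
0.18 0.5676 0.5999 0.4912
0.195 0.5669 0.5994 0.4911
0.21 0.5665 0.5986 0.4911
0.225 0.5657 0.5986 0.491
```

{"method": "play_rows", "body": {"deltas": [[10,[0,30,0],[0,0,-0.021]],[10,[0,60,0],[0,0,-0.021]],[10,[0,64,10],[0,0,-0.021]],[10,[0,64,25],[0,0,-0.021]],[10,[0,64,25],[0,0,-0.021]]]}}

```text
clock: 5.2
tcp_pos: [0.5174, 0.1547, 0.1763]
orientation: [2.197, 2.244, -0.013]
contact_force: [0.3, -0.4, -4.4]
grip_width: 0.0201
```

```bash
python3 - <<'E'
from h import *
o=r.get_obs();print(o["tcp_pos"],o["orientation"],o["contact_force"],o["joints"].round(2))
im,d,K,T=grab("wrist");np.savez("w3",im=im,d=d,K=K,T=T)
w=cloud(d,K,T);x,y,z=w[...,0],w[...,1],w[...,2];i=im.astype(int)
for y0 in np.arange(.15,.24,.015):
    h=(abs(y-y0)<.005)&(z>.16)&(z<.182)&(x>.45)&(x<.58);s2=(abs(y-y0)<.005)&(z>.14)&(z<.16)&(x>.57)&(x<.7)
    print(round(y0,3),x[h].max().round(4) if h.any() else 0,np.median(z[h]),x[s2].min().round(4) if s2.any() else 0)
h=(z>.16)&(z<.182)&(x>.45)&(x<.58);p=w[h];print(p.min(0),p.max(0))
c=(x>.53)&(x<.57)&(i[...,0]-i[...,2]>80)&(z>.08)&(z<.12)&(y>.1)&(y<.2);print("catch",w[c].mean(0))
save("s",cv2.resize(im[:320,200:520],None,fx=1.8,fy=1.8),"w3")
E
```

```text
[0.51739966 0.15474881 0.1762751 ] [ 2.19662649  2.24353198 -0.01326036] [ 0.33853297 -0.36287972 -4.43211283] [-0.94  0.38  0.67  1.96 -0.29  0.9  -0.1 ]
0.15 0.5534 0.1707309055797994 0.6013
0.165 0.5528 0.17082630538739713 0.6007
0.18 0.5526 0.17084637422802484 0.5998
0.195 0.5523 0.1710782086155736 0.5995
0.21 0.552 0.17067123661516975 0.5983
0.225 0.5516 0.1705208107055846 0.5989
[0.49146664 0.09415396 0.16805934] [0.55336306 0.23676038 0.18198298]
catch [nan nan nan]<stdin>:9: RuntimeWarning: Mean of empty slice.
  ret = um.true_divide(
```

View pics/w3.png

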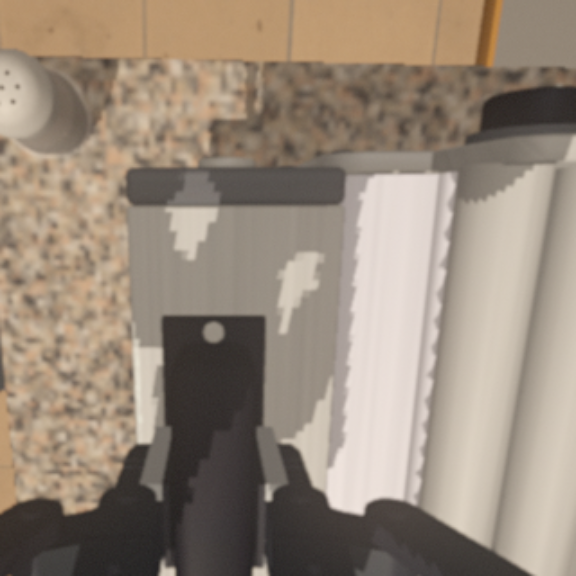

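{"method": "play_rows", "body": {"deltas": [[10,[2.3,2,0],[0,0,0]],[10,[2.3,2,0],[0,0,0]],[10,[2.3,2,5],[0,0,0]],[10,[2.3,2,10],[0,0,0]],[10,[2.3,2,15],[0,0,0]],[10,[2.3,2,18],[0,0,0]]]}}

```text
clock: 6.0
tcp_pos: [0.5199, 0.1572, 0.1587]
orientation: [2.196, 2.243, -0.011]
contact_force: [0.2, 0.8, -4.4]
grip_width: 0.0201
```

{"method": "play_rows", "body": {"deltas": [[10,[0,0,4],[0,0,0]],[10,[0,0,8],[0,0,0]],[10,[0,0,12],[0,0,0]],[10,[0,0,16],[0,0,0]]]}}

```text
clock: 6.5
tcp_pos: [0.5198, 0.1571, 0.1424]
orientation: [2.196, 2.243, -0.011]
contact_force: [0.6, 0.1, -4.7]
grip_width: 0.0202
```

{"method": "play_rows", "body": {"deltas": [[10,[0,0,5],[0,0,0]],[10,[0,0,10],[0,0,0]],[10,[0,0,14],[0,0,0]],[10,[0,0,17],[0,0,0]],[10,[0,0,20],[0,0,0]],[10,[0,0,21],[0,0,0]]]}}

```text
clock: 7.25
tcp_pos: [0.5205, 0.157, 0.1239]
orientation: [2.198, 2.244, -0.009]
contact_force: [-14.6, -1.8, 32.0]
grip_width: 0.0202
```

```bash
python3 - <<'E'
from h import *
print(r.get_obs()["contact_force"],r.get_obs()["tcp_pos"])
im,d,K,T=grab("wrist")
w=cloud(d,K,T);x,y,z=w[...,0],w[...,1],w[...,2]
for y0 in(.17,.19,.21,.225):
    h=(abs(y-y0)<.005)&(z>.105)&(z<.13)&(x>.495)&(x<.548);print(y0,np.median(z[h&(x<.51)]),np.median(z[h]),np.median(z[h&(x>.535)]))
g=(z>.1)&(z<.12)&(x>.56)&(x<.59)&(y>.1);print("mach z112",np.median(z[g]))
im,d,K,T=grab("scene");save("s",cv2.resize(im[120:220,220:330],None,fx=5,fy=5,interpolation=cv2.INTER_CUBIC),"s2")
print(r.get_obs()["contact_force"],r.get_obs()["tcp_pos"])
E
```

```text
[-14.5772469  -1.8200804  31.980467 ] [0.52045673 0.15701992 0.1238612 ]
0.17 0.11875861731703874 0.11867547806240512 0.11847466989605676
0.19 0.1191059238000956 0.11991583254035218 0.11843704033914543
0.21 0.11846408942656307 0.11847339430298387 0.11851897492108662
0.225 0.11836630234613184 0.118385679437407 0.11840541068899507
mach z112 0.10635958109158711
[-12.51695928  -2.34387063  24.95347642] [0.52046861 0.15700542 0.1238839 ]
```

View pics/s2.png

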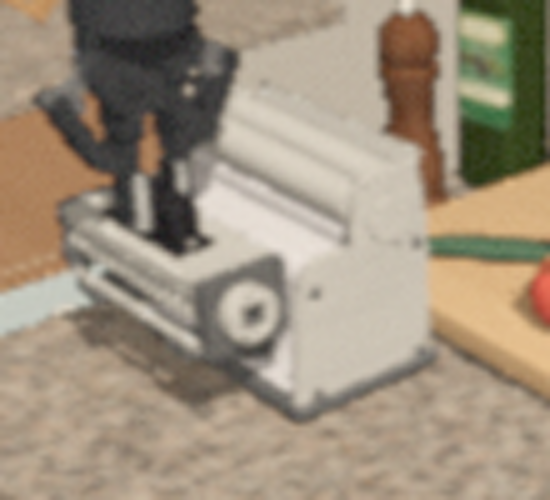

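{"method": "play_rows", "body": {"deltas": [[10,[0,0,1.5],[0,0,0]],[10,[0,0,3],[0,0,0]],[10,[0,0,3],[0,0,0]]]}}

```text
clock: 7.72
tcp_pos: [0.5206, 0.157, 0.1239]
orientation: [-2.197, -2.243, 0.007]
contact_force: [-16.6, -1.4, 32.8]
grip_width: 0.0203
```

{"method": "play_rows", "body": {"deltas": [[10,[0,0,0],[0,0,0]],[45,[0,0,0],[0,0,0]],[45,[0,0,0],[0,0,0]],[45,[0,0,0],[0,0,0]],[45,[0,0,-50],[0,0,0]],[45,[0,0,-110],[0,0,0]],[45,[0,0,-150],[0,0,0]],[45,[0,0,-150],[0,0,0]]]}}

```text
clock: 8.72
tcp_pos: [0.5235, 0.1578, 0.2772]
orientation: [2.199, 2.244, 0.004]
contact_force: [-0.0, -0.3, -0.7]
grip_width: 0.0452
```

```bash
python3 - <<'E'
from h import *
o=r.get_obs();print(o["tcp_pos"],o["contact_force"],o["grip_width"])
im,d,K,T=grab("wrist");np.savez("w4",im=im,d=d,K=K,T=T)
w=cloud(d,K,T);x,y,z=w[...,0],w[...,1],w[...,2];i=im.astype(int)
h=(z>.113)&(z<.123)&(x>.47)&(x<.56)&(y>.04)&(y<.27);p=w[h];print(cv2.minAreaRect((p[:,:2]*1000).astype(np.float32)),np.median(p,0),p.min(0),p.max(0))
c=cv2.minAreaRect
h=(z>.143)&(z<.153)&(x>.47)&(x<.56)&(y>.04)&(y<.27);p=w[h];print("grip",c((p[:,:2]*1000).astype(np.float32)),np.median(p,0))
# crank from w1
q=np.load("w1.npz");w=cloud(q["d"],q["K"],q["T"]);im=q["im"].astype(int);x,y,z=w[...,0],w[...,1],w[...,2]
for (u,v) in[(395,182),(410,183),(425,183),(430,225),(445,222),(462,222),(485,223)]:print((u,v),im[v,u],w[v,u].round(4))
reg=np.zeros(z.shape,bool);reg[205:240,434:500]=1
dk=reg&(im.max(-1)<75);p=np.array([ray((u,v),q["K"],q["T"],.024)[:2]*1000 for v,u in np.argwhere(dk)],np.float32);print("handle",len(p),c(p))
reg[:]=0;reg[170:196,380:424]=1
p=np.array([ray((u,v),q["K"],q["T"],.018)[:2]*1000 for v,u in np.argwhere(reg&(z>.009))],np.float32);print("spindle",len(p),c(p))
E
```

```text
[0.52353009 0.15783081 0.27724089] [-0.03924703 -0.25078182 -0.74701147] 0.04516917433264972
((525.7572021484375, 156.618896484375), (60.14878463745117, 163.3411407470703), 1.1535050868988037) [0.53082988 0.17311087 0.11853812] [0.49458533 0.07458883 0.11558336] [0.55704208 0.23874258 0.12296259]
grip ((519.4213256835938, 157.72418212890625), (21.374065399169922, 68.09901428222656), 1.4932814836502075) [0.51975536 0.15950536 0.14801588]
(395, 182) [207 197 181] [ 0.5503 -0.1586  0.0187]
(410, 183) [207 196 181] [ 0.5698 -0.1553  0.0178]
(425, 183) [206 195 179] [ 0.5858 -0.1498  0.0246]
(430, 225) [205 194 178] [ 0.6114 -0.202   0.0248]
(445, 222) [74 63 59] [ 0.6289 -0.1931  0.0253]
(462, 222) [74 62 59] [ 0.6507 -0.1877  0.0253]
(485, 223) [76 63 55] [ 0.6812 -0.1818  0.0246]
handle 618 ((652.0391235351562, -187.20753479003906), (72.76356506347656, 21.050018310546875), 13.93877124786377)
spindle 388 ((562.7288208007812, -154.6851348876953), (46.28727340698242, 22.561689376831055), 19.61166763305664)
```

{"method": "play_rows", "body": {"deltas": [[60,[-50,20,0],[0,0,-0.18]],[60,[-100,40,0],[0,0,-0.36]],[60,[-150,60,20],[0,0,-0.54]],[60,[-200,80,40],[0,0,-0.72]],[60,[-250,100,60],[0,0,-0.9]],[60,[-300,110,80],[0,0,-1.08]],[60,[-348,120,90],[0,0,-1.26]],[60,[-348,120,97],[0,0,-1.44]]]}}

```text
clock: 9.78
tcp_pos: [0.6472, -0.1941, 0.1752]
orientation: [-0.177, -3.132, 0.005]
contact_force: [-0.3, 0.0, -0.5]
grip_width: 0.0597
```

{"method": "play_rows", "body": {"deltas": [[60,[0,0,0],[0,0,-0.18]],[60,[0,0,0],[0,0,-0.36]],[60,[0,0,0],[0,0,-0.36]]]}}

```text
clock: 10.15
tcp_pos: [0.6463, -0.1941, 0.1733]
orientation: [0.383, -3.111, 0.001]
contact_force: [1.2, 0.2, -0.1]
grip_width: 0.06
```

```bash
python3 - <<'E'
from h import *
o=r.get_obs();g=R.from_rotvec(o["orientation"]).as_matrix();print(o["tcp_pos"],o["joints"].round(2),"yang",np.degrees(np.arctan2(g[1,1],g[0,1])))
im,d,K,T=grab("wrist");np.savez("w5",im=im,d=d,K=K,T=T);save("w",im,"w5")
w=cloud(d,K,T);x,y,z=w[...,0],w[...,1],w[...,2];i=im.astype(int);c=cv2.minAreaRect
m=(x>.5)&(x<.72)&(y>-.25)&(y<-.11)
p=w[m&(z>.016)&(z<.04)&(i.max(-1)<100)];print("handle",len(p),c((p[:,:2]*1000).astype(np.float32)),np.median(p,0))
p=w[m&(z>.010)&(z<.04)&(i.max(-1)>150)];print("metal",len(p),c((p[:,:2]*1000).astype(np.float32)))
p=w[m&(z>.010)&(z<.04)&(x<.58)];print("spindle",len(p),c((p[:,:2]*1000).astype(np.float32)),p.min(0))
p=w[(x>.6)&(x<.85)&(y>-.4)&(y<-.05)&(z>.05)&(z<.14)];print("tall near",p.min(0) if len(p) else 0)
E
```

```text
[ 0.6462786  -0.19413288  0.17334024] [-0.03  0.55  0.33  1.62 -0.2   1.01  2.18] yang 104.04897191485843
handle 1363 ((654.5889892578125, -188.26390075683594), (72.97443389892578, 21.721500396728516), 12.474383354187012) [ 0.65242122 -0.18869282  0.02413368]
metal 3243 ((638.5341796875, -164.1721649169922), (183.9488067626953, 80.05148315429688), 15.175302505493164)
spindle 536 ((561.1995849609375, -153.5573272705078), (40.21825408935547, 12.486249923706055), 13.078194618225098) [ 0.5409302  -0.16228475  0.01015105]
tall near [ 0.75138296 -0.23532117  0.05001085]
```

View pics/w5.png

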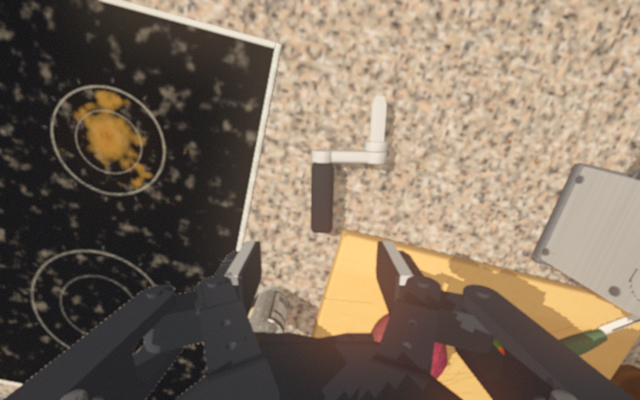

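{"method": "play_rows", "body": {"deltas": [[60,[-7,4.5,50],[0,0,0.018]],[60,[-7,4.5,100],[0,0,0.018]],[60,[-7,4.5,145],[0,0,0.018]],[60,[-7,4.5,163],[0,0,0.018]],[60,[-7,4.5,168],[0,0,0.018]],[10,[-7,4.5,168],[0,0,0.018]],[10,[-7,4.5,168],[0,0,0.018]],[10,[-7,4.5,168],[0,0,0.018]]], "squeeze": 80}}

```text
clock: 11.2
tcp_pos: [0.6525, -0.1888, 0.0079]
orientation: [0.352, -3.118, 0.003]
contact_force: [-0.5, 0.3, 6.4]
grip_width: 0.022
```

{"method": "play_rows", "body": {"deltas": [[10,[0,0,0],[0,0,0]],[10,[0,0,-50],[0,0,0]],[10,[20,20,-100],[0,0,0.18]],[10,[50,45,-130],[0,0,0.36]],[10,[75,70,-130],[0,0,0.54]],[10,[100,95,-130],[0,0,0.72]],[10,[125,120,-130],[0,0,0.9]],[10,[150,144,-130],[0,0,1.08]]]}}

```text
clock: 12.2
tcp_pos: [0.4735, -0.0808, 0.1384]
orientation: [-1.31, -2.853, 0.005]
contact_force: [0.9, 0.4, -1.2]
grip_width: 0.0225
```

{"method": "play_rows", "body": {"deltas": [[10,[0,0,0],[0,0,0.18]],[10,[0,0,0],[0,0,0.36]],[10,[0,0,0],[0,0,0.54]],[10,[0,0,0],[0,0,0.69]],[10,[0,0,0],[0,0,0.69]]]}}

```text
clock: 12.82
tcp_pos: [0.4735, -0.0806, 0.1385]
orientation: [-2.197, -2.244, 0.005]
contact_force: [0.2, 0.1, -1.3]
grip_width: 0.0219
```

```bash
python3 - <<'E'
from h import *
o=r.get_obs();g=R.from_rotvec(o["orientation"]).as_matrix();print(o["tcp_pos"],o["contact_force"],o["grip_width"],o["joints"].round(2),"yang",np.degrees(np.arctan2(g[1,1],g[0,1])),g[:,2].round(3))
im,d,K,T=grab("wrist");np.savez("w6",im=im,d=d,K=K,T=T);save("w",im,"w6")
w=cloud(d,K,T);x,y,z=w[...,0],w[...,1],w[...,2];i=im.astype(int)
z0=o["tcp_pos"][2]
m=(x>.40)&(x<.62)&(y>-.12)&(y<.055)&(z>z0-.02)&(z<z0+.04)
s=m&(x>.50)&(y>-.04)
for y0 in np.arange(-.04,.05,.01):
    a=m&(x>.5)&(abs(y-y0)<.004);print(round(y0,3),a.sum(),np.median(x[a]) if a.any() else 0,x[a].min() if a.any() else 0,x[a].max() if a.any() else 0,np.max(z[a]) if a.any() else 0)
p=w[s];print("tip",p.max(0) if len(p) else 0)
E
```

```text
[ 0.47345831 -0.08060374  0.13849642] [ 0.19176689  0.09183603 -1.33444955] 0.021930620166039253 [-0.64  0.37  0.83  2.14 -0.39  0.79  0.46] yang 1.2210487864626196 [-0.003 -0.002 -1.   ]
-0.04 1267 0.5184385343732308 0.5000110414440843 0.5377100763403208 0.15620765377615842
-0.03 1171 0.5206838646403291 0.5000004701142373 0.5377720922538038 0.15648077642415084
-0.02 773 0.5243771479742927 0.5148439907537764 0.5372075571486495 0.15579412887336558
-0.01 676 0.5244823806085621 0.519465772973102 0.5326622607914177 0.15050448072751152
0.0 720 0.5243883503104332 0.5195849974489567 0.5326437456695983 0.15060789376015324
0.01 767 0.5240946310523334 0.5193363827932513 0.53255662199801 0.15066604837323647
0.02 382 0.5245384695040418 0.5205364286239483 0.5311545005008198 0.1490691230495451
0.03 0 0 0 0 0
0.04 0 0 0 0 0
tip [0.53777209 0.02184785 0.15648078]
```

View pics/w6.png

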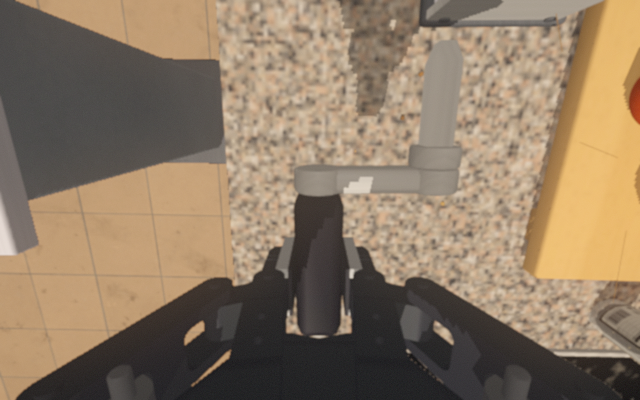

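```bash
python3 - <<'E'
from h import *
for n in("scene",):
    im,d,K,T=grab(n);w=cloud(d,K,T);x,y,z=w[...,0],w[...,1],w[...,2]
    save("s",cv2.resize(im[140:220,240:340],None,fx=6,fy=6,interpolation=cv2.INTER_CUBIC),"s3")
    a=(x>.48)&(x<.58)&(y>.055)&(y<.0695)&(z>.06)&(z<.13);p=w[a];v,u=np.nonzero(a)
    print(n,len(p),p.mean(0),p.min(0),p.max(0),"px",u.mean(),v.mean(),cv2.minAreaRect(np.stack([u,v],1).astype(np.float32)))
    b=(x>.45)&(x<.6)&(y>.07)&(y<.08)&(z>.06)&(z<.13);p=w[b];print("end",p.mean(0),p.min(0),p.max(0))
    for k in(.072,.093): 
        q=T[:3,:3].T@(np.array([.5259,.065,k+.0])-T[:3,3]);print((K@q/q[2])[:2])
E
```

```text
scene 27 [0.52007921 0.06539575 0.09095763] [0.50935183 0.06127993 0.0786723 ] [0.57860554 0.06859988 0.10886302] px 268.22222222222223 184.33333333333334 ((275.1588134765625, 181.064697265625), (8.00367546081543, 22.55581283569336), 67.16634368896484)
end [0.50850969 0.07511514 0.09390814] [0.49565507 0.07108673 0.06820035] [0.54314451 0.07992845 0.12117887]
[270.43040853 189.29195628]
[269.91337116 183.13931384]
```

View pics/s3.png

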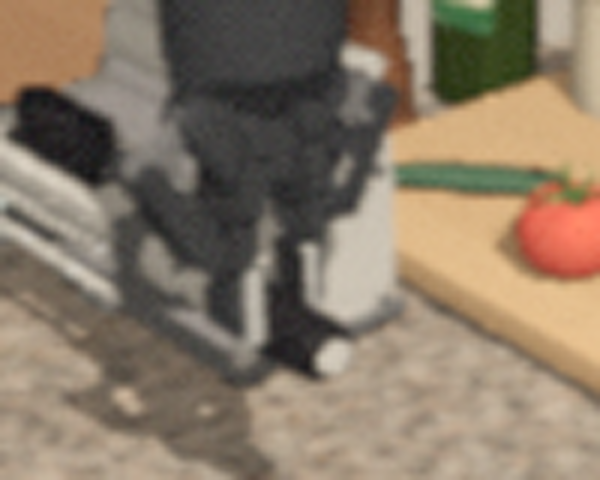

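{"method": "play_rows", "body": {"deltas": [[10,[0,3,25],[0,0,-0.018]],[10,[0,3,48],[0,0,-0.018]],[10,[0,3,51.5],[0,0,-0.018]],[10,[0,3,51.5],[0,0,-0.018]]]}}

```text
clock: 13.42
tcp_pos: [0.4765, -0.0809, 0.0874]
orientation: [-2.174, -2.266, 0.005]
contact_force: [0.3, -0.3, -1.8]
grip_width: 0.0221
```

```bash
cat > chk.py <<'E'
from h import *
o=r.get_obs();g=R.from_rotvec(o["orientation"]).as_matrix();print(o["tcp_pos"],o["contact_force"],o["moment"].round(2),o["grip_width"],"yang",np.degrees(np.arctan2(g[1,1],g[0,1])),g[:,2].round(3))
im,d,K,T=grab("wrist");np.savez("wl",im=im,d=d,K=K,T=T);save("w",im,"wl")
w=cloud(d,K,T);x,y,z=w[...,0],w[...,1],w[...,2]
for y0 in np.arange(-.04,.09,.005):
    a=(x>.5)&(x<.56)&(abs(y-y0)<.0025)&(z>.075)&(z<.125)
    if a.any(): print(round(y0,3),a.sum(),x[a].min().round(4),x[a].max().round(4),np.percentile(z[a],95).round(4))
E
python3 chk.py
```

```text
[ 0.47646681 -0.08092286  0.08735764] [ 0.32780343 -0.25307824 -1.75140634] [0.01 0.01 0.01] 0.022074489411571065 yang 2.3821290285372982 [-0.003 -0.002 -1.   ]
-0.04 870 0.5 0.5398 0.1037
-0.035 977 0.5 0.5397 0.1036
-0.03 691 0.502 0.5394 0.1035
-0.025 605 0.5163 0.5391 0.1038
-0.02 501 0.5171 0.5391 0.1027
-0.015 406 0.5216 0.5344 0.0985
-0.01 428 0.5212 0.5345 0.0984
-0.005 432 0.5213 0.5342 0.0984
-0.0 447 0.5209 0.5337 0.0983
0.005 458 0.5208 0.5336 0.0984
0.01 482 0.5206 0.5337 0.0983
0.015 448 0.5205 0.5333 0.0982
0.02 317 0.5216 0.532 0.0968
0.025 6 0.5235 0.5305 0.0941
```

{"method": "play_rows", "body": {"deltas": [[10,[15,0.2,-0.7],[0,0,0]],[10,[30,0.5,-0.7],[0,0,0]],[10,[38,0.6,-0.7],[0,0,0]],[10,[44,0.7,-0.7],[0,0,0]],[10,[50,0.8,-0.7],[0,0,0]],[10,[54,0.9,-0.7],[0,0,0]]]}}

```text
clock: 14.22
tcp_pos: [0.4754, -0.0267, 0.0883]
orientation: [-2.175, -2.267, 0.004]
contact_force: [-0.5, 0.3, -1.1]
grip_width: 0.0224
```

```bash
python3 chk.py
```

```text
[ 0.47541743 -0.02669973  0.08826174] [-0.46156798  0.33574682 -1.12758717] [0.01 0.05 0.05] 0.022364120584005904 yang 2.3689271555388483 [-0.002 -0.002 -1.   ]
0.01 254 0.5 0.538 0.1042
0.015 868 0.5 0.5384 0.1046
0.02 1032 0.5 0.5387 0.1045
0.025 563 0.5155 0.5385 0.1047
0.03 624 0.5154 0.538 0.1046
0.035 454 0.5183 0.5371 0.1025
0.04 407 0.5206 0.5337 0.0994
0.045 423 0.5205 0.533 0.0994
0.05 439 0.5201 0.5331 0.0994
0.055 453 0.5201 0.5329 0.0993
0.06 462 0.5197 0.5324 0.0993
0.065 1495 0.5076 0.5599 0.1111
0.07 1345 0.5075 0.56 0.1115
0.075 4290 0.5 0.56 0.1194
0.08 2785 0.5001 0.5579 0.1197
0.085 603 0.5009 0.5579 0.1195
```

{"method": "play_rows", "body": {"deltas": [[10,[6,0.1,0],[0,0,0]],[10,[12,0.2,0],[0,0,0]],[10,[18,0.3,0],[0,0,0]],[10,[22,0.3,0],[0,0,0]],[10,[25,0.4,0],[0,0,0]],[10,[28,0.4,0],[0,0,0]]]}}

```text
clock: 15.02
tcp_pos: [0.4746, 0.0018, 0.0882]
orientation: [-2.174, -2.267, 0.004]
contact_force: [-0.5, -1.1, -0.1]
grip_width: 0.0221
```

```bash
python3 chk.py
```

```text
[0.47458088 0.00179352 0.08816882] [-0.53583757 -1.07287859 -0.14018478] [-0.16  0.12 -0.04] 0.02208721903735531 yang 2.388369653996132 [-0.002 -0.001 -1.   ]
0.04 503 0.5 0.538 0.1045
0.045 861 0.5001 0.5378 0.1047
0.05 905 0.5 0.5373 0.1045
0.055 594 0.5147 0.5377 0.1048
0.06 615 0.5147 0.5374 0.1047
0.065 710 0.5078 0.5421 0.1114
0.07 1112 0.5074 0.56 0.1115
0.075 1798 0.5 0.56 0.1194
0.08 2231 0.5 0.5576 0.1196
0.085 2291 0.5 0.5581 0.1196
```

Near home; press on a few mm until the shoulder meets the boss.

{"method": "play_rows", "body": {"deltas": [[10,[1,0,0],[0,0,0]],[10,[2,0,0],[0,0,0]],[10,[3,0,0],[0,0,0]],[10,[4,0,0],[0,0,0]]]}}

```text
clock: 15.58
tcp_pos: [0.4744, 0.0055, 0.0882]
orientation: [-2.175, -2.266, 0.005]
contact_force: [-1.0, -5.7, 0.6]
grip_width: 0.0225
```

{"method": "play_rows", "body": {"deltas": [[10,[1,0,0],[0,0,0]],[10,[2,0,0],[0,0,0]],[10,[2.5,0,0],[0,0,0]],[10,[2.5,0,0],[0,0,0]]]}}

```text
clock: 16.08
tcp_pos: [0.4742, 0.0059, 0.0882]
orientation: [2.177, 2.262, -0.007]
contact_force: [-1.4, -9.3, 0.9]
grip_width: 0.022
```

```bash
python3 chk.py
```

```text
[0.4741823  0.00590245 0.08823067] [-1.36626401 -9.34050346  0.91286147] [-1.66  0.11 -0.39] 0.021953830410855614 yang 2.1921603780157275 [-0.002 -0.004 -1.   ]
0.045 699 0.5001 0.5376 0.1047
0.05 873 0.5 0.5376 0.1048
0.055 807 0.5 0.5374 0.1045
0.06 603 0.5146 0.5374 0.105
0.065 671 0.508 0.542 0.1111
0.07 1066 0.5077 0.56 0.1114
0.075 1363 0.5 0.56 0.1194
0.08 2169 0.5 0.5582 0.1196
0.085 2253 0.5 0.5581 0.1196
```

{"method": "play_rows", "body": {"deltas": [[10,[0,0,0],[0,0,0]],[50,[0,0,0],[0,0,0]],[50,[0,0,0],[0,0,0]],[50,[0,0,0],[0,0,0]],[50,[0,0,-30],[0,0,0]],[50,[0,0,-60],[0,0,0]],[0,[-14,0,-60],[0,0,0]],[0,[-14,0,-60],[0,0,0]]]}}

```text
clock: 17.12
tcp_pos: [0.4744, -0.0087, 0.1479]
orientation: [2.179, 2.261, -0.007]
contact_force: [-1.0, 0.9, -1.6]
grip_width: 0.0142
```

```bash
cat > hd.py <<'E'
from h import *
o=r.get_obs();print(o["clock"],o["tcp_pos"],o["contact_force"],o["grip_width"])
im,d,K,T=grab("wrist");save("w",im,"wh");w=cloud(d,K,T);x,y,z=w[...,0],w[...,1],w[...,2]
for y0 in(.02,.03,.04,.05,.057,.062):
    a=(x>.42)&(x<.56)&(abs(y-y0)<.004)&(z>.01)&(z<.12)
    if a.any(): print(y0,a.sum(),w[a].min(0).round(4),w[a].max(0).round(4),np.median(w[a],0).round(4))
# cross arm slope
a=(x>.47)&(x<.515)&(y>.046)&(y<.060)&(z>.01)&(z<.12)
if a.sum()>20: s=np.polyfit(x[a],z[a],1);print("arm slope deg",np.degrees(np.arctan(s[0])),a.sum())
E
python3 hd.py
```

```text
17.125 [ 0.4743953  -0.00874043  0.14791614] [-1.02165485  0.89814135 -1.56591736] 0.014170692236389495
0.02 386 [0.4598 0.016  0.0785] [0.4847 0.024  0.0959] [0.4719 0.02   0.0928]
0.03 411 [0.4596 0.026  0.0781] [0.4847 0.034  0.0957] [0.4716 0.0301 0.0934]
0.04 621 [0.4594 0.036  0.0775] [0.536  0.044  0.1052] [0.4781 0.0421 0.0928]
0.05 1488 [0.4604 0.046  0.0728] [0.5374 0.054  0.106 ] [0.4989 0.0502 0.0952]
0.057 658 [0.461  0.053  0.0728] [0.5369 0.061  0.1057] [0.519  0.0556 0.1013]
0.062 528 [0.5083 0.058  0.0151] [0.5597 0.066  0.1101] [0.5225 0.0622 0.1028]
arm slope deg 7.909103038320495 943
```

{"method": "play_rows", "body": {"deltas": [[0,[0,-4,25],[0,0,0]],[0,[0,-4,42],[0,0,0]],[0,[0,-4,50],[0,0,0]],[0,[0,-4,58],[0,0,0]],[0,[0,-4,66],[0,0,0]],[0,[0,-4,73],[0,0,0]],[0,[0,-4,79],[0,0,0]],[0,[0,-4,84],[0,0,0]]]}}

```text
clock: 18.18
tcp_pos: [0.4699, -0.0088, 0.0633]
orientation: [2.179, 2.262, -0.008]
contact_force: [-0.5, 0.6, 2.9]
grip_width: 0.0003
```

```bash
python3 hd.py
```

```text
18.175 [ 0.46991139 -0.00878891  0.06331674] [-0.46035595  0.59956758  2.86472553] 0.00027661190093220065
0.02 782 [0.4686 0.016  0.0539] [0.4973 0.024  0.0716] [0.4816 0.0201 0.0667]
0.03 835 [0.4685 0.026  0.0548] [0.497  0.034  0.0723] [0.4812 0.03   0.0672]
0.04 1412 [0.4686 0.036  0.0558] [0.5354 0.044  0.1042] [0.4902 0.0419 0.07  ]
0.05 3575 [0.4706 0.046  0.057 ] [0.5358 0.054  0.1045] [0.5088 0.0501 0.0876]
0.057 2174 [0.4706 0.053  0.0521] [0.5357 0.061  0.1055] [0.5175 0.0556 0.0998]
0.062 1804 [0.5077 0.058  0.0799] [0.5409 0.066  0.1116] [0.521  0.0624 0.102 ]
arm slope deg 35.59724717663064 2768
```

{"method": "play_rows", "body": {"deltas": [[0,[0,2,6],[0,0,0]],[0,[0,4,11],[0,0,0]],[0,[0,7,16],[0,0,0]],[0,[0,10,20],[0,0,0]],[0,[0,13,23],[0,0,0]],[0,[0,16,25],[0,0,0]],[0,[0,18,26],[0,0,0]],[0,[0,20,27],[0,0,0]]]}}

```text
clock: 19.23
tcp_pos: [0.4891, -0.0083, 0.0357]
orientation: [-2.18, -2.262, 0.01]
contact_force: [-2.1, -1.8, 1.8]
grip_width: -0.0001
```

```bash
python3 hd.py
```

```text
19.225 [ 0.48913741 -0.00834459  0.03565323] [-2.06189003 -1.7995528   1.78746547] -9.030087606910939e-05
0.02 861 [0.4964 0.016  0.0358] [0.5228 0.024  0.0536] [0.5082 0.0201 0.0493]
0.03 946 [0.496  0.026  0.0369] [0.5226 0.034  0.0538] [0.5078 0.0301 0.0498]
0.04 1443 [0.4957 0.036  0.0346] [0.5366 0.044  0.1042] [0.5141 0.0419 0.0522]
0.05 4112 [0.4962 0.046  0.037 ] [0.5374 0.054  0.1051] [0.5174 0.0501 0.098 ]
0.057 3435 [0.4962 0.053  0.0305] [0.5374 0.061  0.1056] [0.5202 0.0562 0.101 ]
0.062 3373 [0.5078 0.058  0.0845] [0.5421 0.066  0.1115] [0.5219 0.0626 0.102 ]
arm slope deg 65.94580336856622 1793
```

{"method": "play_rows", "body": {"deltas": [[0,[0,3,1],[0,0,0]],[0,[0,6,2],[0,0,0]],[0,[0,8,2],[0,0,0]],[0,[0,10,2],[0,0,0]],[0,[0,10,2],[0,0,0]]]}}

```text
clock: 19.9
tcp_pos: [0.4993, -0.0081, 0.0335]
orientation: [2.18, 2.262, -0.01]
contact_force: [-3.0, -2.3, -0.7]
grip_width: 0.0001
```

```bash
python3 hd.py
```

```text
19.9 [ 0.49934255 -0.0080739   0.03349241] [-3.02557099 -2.28249798 -0.69687133] 0.00011512874687264839
0.02 862 [0.5073 0.016  0.0327] [0.5327 0.024  0.0512] [0.519  0.0201 0.0482]
0.03 903 [0.5066 0.026  0.0345] [0.5319 0.034  0.0516] [0.5179 0.0299 0.0487]
0.04 1387 [0.5064 0.036  0.0321] [0.5384 0.044  0.1044] [0.5204 0.0421 0.094 ]
0.05 3779 [0.5062 0.046  0.0354] [0.5416 0.054  0.1054] [0.5224 0.0502 0.1002]
0.057 3258 [0.5065 0.053  0.0282] [0.5409 0.061  0.1054] [0.5244 0.0566 0.1018]
0.062 3581 [0.5102 0.058  0.0866] [0.5443 0.066  0.1128] [0.5246 0.0628 0.1028]
arm slope deg 60.37571886482966 531
```

{"method": "play_rows", "body": {"deltas": [[0,[-5,-25,0],[0,0,0]],[0,[-10,-50,0],[0,0,0]],[0,[-10,-60,-50],[0,0,0]],[0,[-10,-60,-110],[0,0,0]],[0,[-10,-60,-160],[0,0,0]],[0,[-50,-60,-170],[0,0,0]],[0,[-80,-60,-170],[0,0,0]],[0,[-80,-60,-170],[0,0,0]]]}}

```text
clock: 20.95
tcp_pos: [0.4441, -0.0908, 0.205]
orientation: [2.182, 2.257, -0.006]
contact_force: [0.5, 0.5, -0.7]
grip_width: -0.0001
```

```bash
python3 hd.py; python3 - <<'E'
from h import *
im,d,K,T=grab("scene");save("s",cv2.resize(im[130:330,190:440],None,fx=3.2,fy=3,interpolation=cv2.INTER_CUBIC)[:600,:800],"s4")
im,d,K,T=grab("wrist");w=cloud(d,K,T);x,y,z=w[...,0],w[...,1],w[...,2]
a=(x>.495)&(x<.515)&(y>.09)&(y<.22)&(z>.1)&(z<.13);print("cutter top",np.median(z[a]))
for y0 in np.arange(-.045,.08,.005):
    a=(x>.48)&(x<.56)&(abs(y-y0)<.0025)&(z>.08)&(z<.125)
    if a.any(): print(round(y0,3),a.sum(),x[a].min().round(4),x[a].max().round(4),np.percentile(z[a],95).round(4))
E
```

```text
20.95 [ 0.44408343 -0.09078974  0.20504911] [ 0.46420189  0.48667984 -0.69422243] -6.348594451678554e-05
0.02 258 [0.5045 0.0161 0.0331] [0.53   0.0239 0.0525] [0.5148 0.0199 0.0494]
0.03 269 [0.504  0.026  0.0307] [0.53   0.034  0.0534] [0.5147 0.0301 0.0496]
0.04 655 [0.504  0.036  0.0353] [0.5407 0.044  0.1056] [0.5214 0.0419 0.0735]
0.05 640 [0.504  0.046  0.0361] [0.541  0.054  0.1061] [0.5197 0.0496 0.0978]
0.057 414 [0.5048 0.053  0.042 ] [0.5399 0.061  0.1063] [0.525  0.0569 0.1024]
0.062 485 [0.5104 0.058  0.08  ] [0.5446 0.066  0.1059] [0.5234 0.0635 0.1004]
arm slope deg 65.96270831990665 163
cutter top nan
0.04 199 0.5175 0.5403 0.1034
0.045 274 0.5177 0.5412 0.1046
0.05 247 0.5176 0.5409 0.1048
0.055 261 0.5171 0.5408 0.1049
0.06 248 0.5168 0.5406 0.1052
0.065 434 0.5096 0.5449 0.1079
0.07 18 0.5103 0.56 0.0976
0.075 11 0.4997 0.5599 0.0818
  return _methods._mean(a, axis=axis, dtype=dtype,
  ret = ret.dtype.type(ret / rcount)
```

View pics/s4.png

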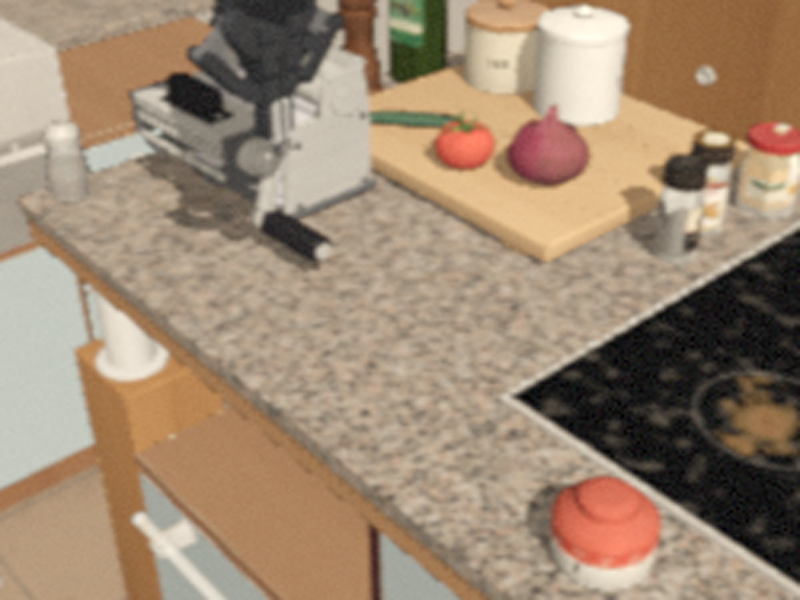

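```bash
python3 - <<'E'
from h import *
b=np.load("top0.npz");im,d,K,T=grab("top");w=cloud(d,K,T);w0=cloud(b["d"],b["K"],b["T"])
x,y,z=w[...,0],w[...,1],w[...,2]
a=(x>.49)&(x<.56)&(y>.19)&(y<.235)&(z>.1)&(z<.13);print("cutter top z",np.median(z[a]))
for n,(u,v) in dict(timer=(433,246),salt=(207,254),tomato=(293,153)).items(): print(n,w0[v,u].round(3),w[v,u].round(3))
print(r.get_obs()["contact_force"],r.hand_in())
E
```

```text
cutter top z 0.11792385327723398
timer [ 0.456 -0.419  0.057] [ 0.456 -0.418  0.062]
salt [0.428 0.262 0.09 ] [0.428 0.263 0.089]
tomato [0.737 0.012 0.072] [0.736 0.012 0.076]
the job is handed in; nothing more can be done
[ 0.51087519  0.33094612 -0.48911023] None
```

The pasta machine is set up for cutting, and I handed the job in at about 21 s of the 67 s allowed.

- **Cutter:** I slid it down the rails and pressed with about 33 N until it moved no further. Its top measured z = 118 mm in the last check, which puts its underside on the 68 mm seat. I saw no separate force jump for the catch snapping over, so its engagement rests on that height and the hard stop.
- **Crank:** I pushed the spindle in until it stopped against about 9 N, with the collar measured at the boss. After I let go, the handle sagged about 8–10°, which is within the spindle's play. I then pressed it down with closed fingers to about 82°, and it settled at about 78–80°. The camera could not read the roller's own angle. It may lag the crank by up to the 0.2 rad of play.
- **Check that disagreed:** A line fit on the cross arm gave only about 66° in the last check. Few points were visible at that steepness, so I trust the handle's position more.
- **Bystanders:** The timer, salt shaker and tomato were where they started, to within measurement noise. The gripper was clear of everything when I handed in.

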